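# Release a tart from its loose-bottomed tin

### The job

Unmould the tart: set the tin over the post of the release stand and press its ring down so that the loose base, with the tart on it, is pushed up and out through the ring by the post, leaving the ring lying flat around the post on the stand's foot. Then take the base by its edge from above and set it down flat on the round wooden board, wholly on it, and let go. Keep the tart upright throughout and do not disturb the mug, the spice jar or the turner.

Things in the scene. Friction and masses are not known exactly. Their poses are not given: they have to be found in the camera images.
- ring: Aluminium outer ring of a small loose-bottomed tart tin, 68 mm outside diameter (70 mm over the flutes), 60 mm inside, 30 mm high, 100 g. Origin at the centre of its underside, z up. A 3 mm thick lip at the bottom narrows the opening to 48 mm; the loose base rests on this lip. It starts upright on the counter with base and tart in it.
- nibs (a point): Point on the ring's axis, 13 mm above its underside: the level of three small sprung nibs inside the ring's wall. They sit just over the base's edge and hold it in: pushing the base up past them takes about 5 to 12 N (the ring's weight is not enough); above them the base is free.
- base: Loose steel base disc of the tin, 57 mm diameter, 7 mm thick, with a baked tart fixed on it (44 mm across at its foot, 50 mm at its top, 16 mm high); 120 g in all. Origin at the centre of the disc's underside, z up. At the start it is 3 mm above the ring's underside and the tart's top is 4 mm below the rim. Grip it by the disc's edge, its widest part.
- stand: Release stand, fixed: round dark steel foot, 100 mm diameter, 10 mm thick; origin at the centre of its underside, on the counter, z up. From its middle rises a flat-topped steel post, 34 mm diameter, rigid up to about 70 N. The post's height differs every time and is not reported: its top is anywhere from 50 to 66 mm above the counter.
- board: Round wooden serving board, fixed, 140 mm diameter, 12 mm thick, flat top. Origin at the centre of its underside on the counter.
- mug: White mug, 80 mm diameter, 90 mm high, bystander. Origin at the centre of its underside.
- spice_jar: Amber glass spice jar, 48 mm diameter, 100 mm high, bystander. Origin at the centre of its underside.
- turner: Kitchen turner, 240 mm long, lying flat on the counter, bystander. Its long axis is its own x; origin at the middle of its underside.
There are look-alikes about, which are no part of the job. Leave any black look-alike of the board alone. There is more than one size of the base; the one meant has the size given above.

How it is judged (in metres and radians):
On the way:
1. the base stands on the post, not held by the fingers, clear above the rim of the ring, which has gone down around the post (z of base in the frame of ring above 0.03 m and horizontal distance between base and stand below 0.017 m and horizontal distance between ring and stand below 0.02 m and height (world z) of base between 0.047 and 0.069 m and angle between base's own z axis and vertical below 0.15 rad and contact force between the fingers and base below 0.2 N), for 0.2 s.
At the end, for the whole second after the job is handed in: Base with tart upright (0.08 rad), at rest on the board, centre within 41 mm of the board's (wholly on it); ring flat (0.08 rad), at rest around the post on the stand's foot: underside 7 to 13 mm above the counter, centre within 14 mm of the stand's (horizontal distance between base and board below 0.041 m and height (world z) of base between 0.01 and 0.0145 m and angle between each of base, ring's own z axis and vertical below 0.08 rad and linear speed of each of base, ring below 0.02 m/s and horizontal distance between ring and stand below 0.014 m and height (world z) of ring between 0.007 and 0.013 m); the robot touches nothing.
It fails at once if the base with the tart is tipped by more than 0.6 rad (angle between base's own z axis and vertical above 0.6 rad).
It fails at once if a bystander (mug, spice jar or turner) is moved by more than 20 mm (distance of any of mug, spice_jar, turner from where it was at the start of the episode above 0.02 m).
It also fails if it takes over 51 s, if anything falls off the work surface, if the arm or the gripper's body presses on something with over 40 N, if the wrist force passes 120 N, or if a joint passes its speed limit or range.

### The arm

A 7-joint arm with a two-finger parallel gripper is mounted at the origin on the work surface. World frame = base frame: x ahead of the robot, y to its left, z up, the work surface at z = 0. Lengths are in mm, angles in rad, forces in N, time in s.
With the tool pointing down it reaches from about 400 to 875 mm from the base axis. Payload 19.3 kg.
Tool frame: the origin (TCP) lies at the very end of the fingers, on their centre line; the grasp point (between the pads) lies 19 mm behind it (grip_point_offset is the z of the grasp point in the tool frame, in mm); z points along the fingers, y is the line along which they close (so a half turn about z gives the same grasp; the last joint's range is limited). The gripper opens to 85 mm and grips with 20 to 120 N. Pads are 22 mm wide; open, the fingers measure 114 mm over their backs; the gripper's body (76 mm by 85 mm) begins 54 mm behind the grasp point. The pads swing forward as they close: fully open they stand 13 mm farther back than shut.
Start: joints at [1.098, 0.521, -0.036, 1.599, 0.021, 1.021, -0.113], TCP at [244.969, -574.982, 231.291] pointing down, gripper open.
Joint ranges: [-2.91, 2.91], [-0.3, 2.13], [-1.5, 1.42], [0.17, 2.43], [-1.26, 4.41], [0.16, 1.93], [-2.52, 2.52]. Speed limits (rad/s): [1.89, 1.89, 2.39, 2.39, 3.01, 3.01, 3.01].

### API

Orientations are given as a 3x3 rotation matrix whose columns are the frame's x, y, z axes.
In Python, from workcell import movep, movel, goto_joints, open_gripper, clamp, wait, inverse_kinematics, read_state, camera, PlanningError, finish_job, grip_point_offset gives the robot as it stands. Calls block until the motion is done:
- movep(position, orientation): joint-space move of the TCP to a pose.
- movel(position, frame=None, max_speed=150, guard=None): straight line of the TCP; frame=None keeps the orientation; max_speed is the mean speed in mm/s. With guard (N) it stops when the force on the tool has changed by that much, and returns True; else False.
- goto_joints(angles): joint-space move.
- open_gripper() and clamp(): open the fingers fully, or close them until they stop; the grip force is fixed at half the most.
- wait(seconds).
- inverse_kinematics(position, orientation): joint angles nearest the present ones, or None.
- read_state(): the state.
- camera(name): name is "side" or "top"; returns a dict with "image" (384x512x3 uint8, blue, green, red), "range_z" (384x512 float32, mm along the optical axis (not along the pixel's ray), 0 where there is no reading), "fx", "fy", "cx", "cy" (pixels), "cam_to_world" (4x4, takes a point from camera to world coordinates). Camera axes: x right, y up, looking along -z (the intrinsics and any distortion apply to the point x, -y, -z); pixel columns grow to the right and rows downward; lengths in mm; the calibration is good to about 2 mm. A picture is of the moment at which its call begins.
A pose or a line that the arm cannot do raises PlanningError and nothing moves.
- finish_job(): hands the job in; it is judged then, once.
The state is a dict: "time": time; "qpos": joint angles; "qvel": joint speeds; "joint_efforts": joint torques, N m; "eef_pos": TCP position; "tool_rot": TCP orientation; "ft_force": force on the tool from outside, world axes, zero at the start; "torque": the same for the moment, N m; "finger_gap": finger opening in mm; "gripper_force": force on a finger pad.
Only numpy, scipy, OpenCV 4.12 (cv2) and the standard library are available. Lean on these libraries where they do the work, as an engineer would, in place of code of your own. Each camera call takes 0.05 s, during which the arm holds its last target. There are 200 camera calls.

## Working session

There is one attempt and no reset: what is moved stays moved. The work goes in short steps, each a Python script; the robot and the scene stay as the last script left them, time stands still between calls to the robot, and variables do not carry over. Pictures are saved under pics/ and viewed, at most 10 in all, crops included, and the job is handed in when it is done.

```bash
mkdir -p pics; ls; python3 - <<'E'
from workcell import *
import cv2,numpy as np
for n in("top","side"):
    c=camera(n); np.savez(f"pics/{n}0.npz",**c); cv2.imwrite(f"pics/{n}0.png",c["image"])
    print(n,c["fx"],c["fy"],c["cx"],c["cy"],np.round(c["cam_to_world"],3).tolist(),[k for k in c])
print(read_state()["time"],grip_point_offset)
E
python3 -c "
import cv2,numpy as np
a=cv2.imread('pics/top0.png');print(a.shape)"
```

```text
pics
top 382.9942556466896 382.9942556466896 249.730069842168 188.59635470347328 [[0.018, 0.998, -0.061, 480.678], [-1.0, 0.019, 0.013, 2.58], [0.014, 0.061, 0.998, 991.674], [0.0, 0.0, 0.0, 1.0]] ['image', 'range_z', 'fx', 'fy', 'cx', 'cy', 'cam_to_world']
side 458.6705321457278 458.6705321457278 251.82245573906857 182.9449611441743 [[-0.71, 0.411, -0.572, -231.966], [-0.704, -0.402, 0.585, 783.933], [0.01, 0.818, 0.575, 821.108], [0.0, 0.0, 0.0, 1.0]] ['image', 'range_z', 'fx', 'fy', 'cx', 'cy', 'cam_to_world']
0.1 -18.700000000000003
(384, 512, 3)
```

View pics/top0.png

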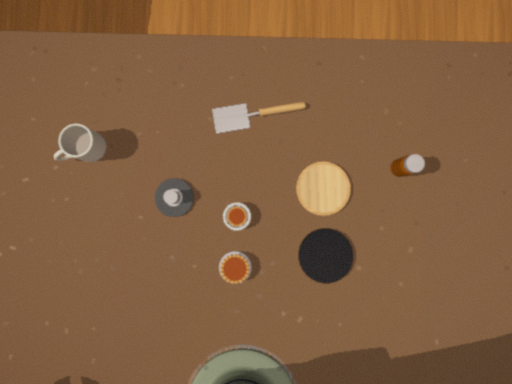

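View pics/side0.png

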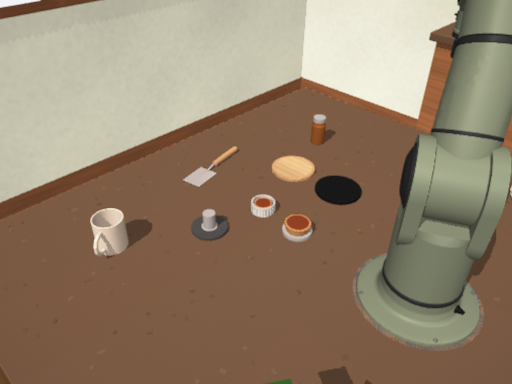

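Top view candidates: the tin with ring is at about (237,216), a bare base with a larger tart at (235,268), the wooden board at (323,188) and a black look-alike at (326,256). The stand is at (175,197). The turner lies at (258,112), the mug at (82,142) and the jar at (410,165). The tin at (237,216) fits, since it has a ring around it and a recessed tart. I'll confirm with a crop and measure.

```bash
cat > h.py <<'E'
import numpy as np,cv2
def ray(c,u,v):
    T=c["cam_to_world"]; d=np.array([(u-c["cx"])/c["fx"],-(v-c["cy"])/c["fy"],-1.]); return T[:3,3],T[:3,:3]@d
def on_plane(c,u,v,z):
    o,d=ray(c,u,v); return o+d*(z-o[2])/d[2]
def cloud(c):
    v,u=np.mgrid[:384,:512]; r=c["range_z"].astype(float)
    P=np.stack([(u-c["cx"])/c["fx"]*r,-(v-c["cy"])/c["fy"]*r,-r],-1)
    return P@c["cam_to_world"][:3,:3].T+c["cam_to_world"][:3,3]
E
python3 - <<'E'
import numpy as np,cv2
from h import *
t=dict(np.load("pics/top0.npz")); s=dict(np.load("pics/side0.npz"))
a=cv2.resize(t["image"][150:300,150:300],(500,500),interpolation=cv2.INTER_CUBIC)
b=cv2.resize(s["image"][170:270,180:330],(300*5//2*2//3*3//2,500),interpolation=cv2.INTER_CUBIC)[:,:300] if 0 else cv2.resize(s["image"][180:260,190:330],(500,286),interpolation=cv2.INTER_CUBIC)
o=np.vstack([a[:, :],b])[:786]; cv2.imwrite("pics/crop.png",cv2.resize(o,None,fx=.76,fy=.76))
for n,c in(("top",t),("side",s)):
    W=cloud(c); ok=c["range_z"]>0
    m=(ok&(W[...,2]>6)&(W[...,2]<130)&(W[...,0]>330)).astype(np.uint8)
    k,l,st,ce=cv2.connectedComponentsWithStats(m)
    for i in range(1,k):
        if st[i,4]<40: continue
        p=W[l==i]; q=np.percentile(p,[1,99],axis=0)
        (x,y),r=cv2.minEnclosingCircle(p[:,:2].astype(np.float32))
        print(n,np.round(ce[i]),st[i,4],"z",np.round(np.percentile(p[:,2],[2,50,90,99]),1),"xy",np.round(q[:,:2]).tolist(),"mec",round(x),round(y),round(r))
E
```

```text
top [280. 109.] 360 z [ 7.3 16.1 19.4 21.6] xy [[733.0, -146.0], [768.0, -4.0]] mec 751 -73 75
top [ 79. 143.] 1175 z [ 7.3 57.9 88.  90.9] xy [[603.0, 367.0], [680.0, 463.0]] mec 634 420 57
top [407. 165.] 563 z [ 10.4  89.5 100.1 101.7] xy [[580.0, -416.0], [624.0, -373.0]] mec 603 -396 24
top [323. 188.] 2279 z [ 7.4 11.1 13.3 15.2] xy [[481.0, -263.0], [610.0, -132.0]] mec 546 -198 70
top [173. 197.] 1137 z [ 6.4  9.5 52.4 55.7] xy [[469.0, 140.0], [562.0, 232.0]] mec 515 186 50
top [236. 216.] 542 z [ 7.4 25.5 29.4 31.8] xy [[438.0, -9.0], [503.0, 55.0]] mec 470 23 35
top [325. 252.] 2061 z [ 7.5 11.2 13.4 15. ] xy [[331.0, -271.0], [440.0, -139.0]] mec 374 -205 70
top [235. 263.] 570 z [ 7.  31.8 34.3 36.3] xy [[331.0, -14.0], [379.0, 64.0]] mec 341 25 40
side [114.  30.] 5766 z [  8.4  64.3 115.9 128.3] xy [[2026.0, -1609.0], [2060.0, 124.0]] mec 2041 -821 971
side [413.   9.] 1571 z [  7.7  53.2 107.1 127. ] xy [[899.0, -2135.0], [1691.0, -2086.0]] mec 1330 -2095 444
side [442.  52.] 444 z [  9.1  63.2 122.1 129.1] xy [[604.0, -1465.0], [724.0, -1412.0]] mec 665 -1435 66
side [318. 129.] 389 z [  6.7  61.8 101.9 104.7] xy [[577.0, -539.0], [702.0, -371.0]] mec 661 -479 127
side [223. 157.] 183 z [ 6.3 17.2 22.2 24.9] xy [[728.0, -147.0], [765.0, 18.0]] mec 756 -63 89
side [293. 168.] 875 z [ 7.3 14.2 16.8 18.7] xy [[477.0, -265.0], [610.0, -130.0]] mec 550 -205 81
side [335. 187.] 875 z [ 8.5 14.5 16.7 18.6] xy [[331.0, -271.0], [439.0, -137.0]] mec 384 -204 78
side [262. 205.] 442 z [ 7.2 27.6 31.8 34.8] xy [[435.0, -12.0], [501.0, 56.0]] mec 473 5 54
side [108. 231.] 1421 z [ 9.7 61.3 88.7 93.3] xy [[601.0, 369.0], [681.0, 467.0]] mec 635 423 60
side [209. 225.] 801 z [ 7.7 12.7 54.6 58.5] xy [[466.0, 139.0], [560.0, 233.0]] mec 513 184 51
side [292. 223.] 329 z [ 8.5 34.6 37.2 39. ] xy [[331.0, -9.0], [375.0, 64.0]] mec 343 27 37
```

View pics/crop.png

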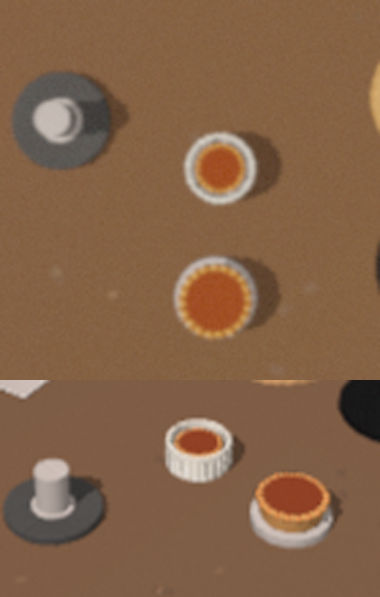

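Crop confirmed: the fluted ring with the recessed tart at top (237,216) is the tin. The piece at (235,268) is a bare base with a larger tart (about 75–80 mm disc), so I'll leave it. The two views agree within 3 mm: tin (470,22.5), stand (514.5,186), board (545,-197.5), post top about 54 mm high.

Next I'll grip the ring low. My estimate is that the tips sit about 8 mm behind the TCP at a 70 mm gap.

```bash
python3 - <<'E'
from workcell import *
import numpy as np
print(np.round(read_state()["tool_rot"],2).tolist())
best=None
for a in np.deg2rad(np.arange(-180,180,15)):
    c,s=np.cos(a),np.sin(a); R=np.array([[c,s,0],[s,-c,0],[0,0,-1.]])
    q=[inverse_kinematics(p,R) for p in([470,22.5,2],[470,22.5,120],[514.5,186,120],[514.5,186,10],[545,-197.5,120],[545,-197.5,8])]
    if any(x is None for x in q): continue
    m=max(abs(np.array(x)[6]) for x in q)
    if best is None or m<best[0]: best=(m,a,R)
print(best); R=best[2]; np.save("R.npy",R)
movep([470,22.5,90],R)
g=movel([470,22.5,2],max_speed=120,guard=6)
print("hit",g,read_state()["eef_pos"],read_state()["ft_force"])
if not g:
    clamp(); s=read_state(); print(s["time"],s["eef_pos"],s["finger_gap"],s["gripper_force"],s["ft_force"])
import cv2
cv2.imwrite("pics/g1.png",cv2.resize(camera("side")["image"][110:280,170:350],None,fx=3,fy=3))
E
```

```text
[[0.92, 0.39, -0.0], [0.39, -0.92, 0.0], [-0.0, -0.0, -1.0]]
(np.float64(0.43086684247356766), np.float64(2.0943951023931953), array([[-0.5      ,  0.8660254,  0.       ],
       [ 0.8660254,  0.5      ,  0.       ],
       [ 0.       ,  0.       , -1.       ]]))
hit False [470.303388    22.56612197   2.45540427] [-0.05029259  0.6966442   0.22222688]
3.65 [470.42358045  22.36380012   3.12038281] 67.05097518451792 61.37127432972193 [-5.02608052 -0.730649   21.04604836]
```

View pics/g1.png

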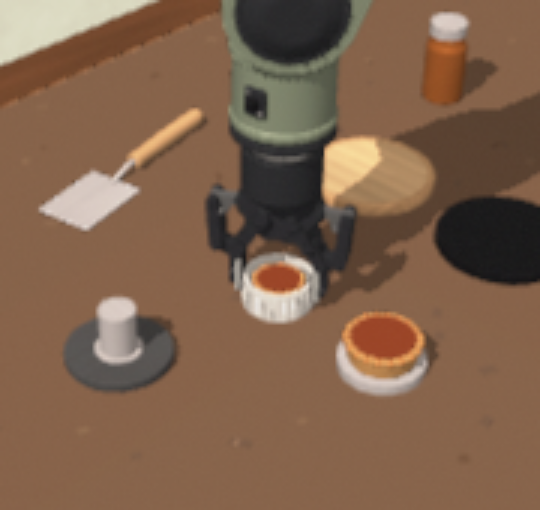

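The picture shows the ring held between the fingers at crop (278,288), upright, with the pads on both sides. I'll lift it, carry it over the stand and press.

```bash
python3 - <<'E'
from workcell import *
import numpy as np,cv2
from h import *
movel([470,22.5,85],max_speed=120)
movel([514.5,186,85],max_speed=150)
s=read_state(); print(s["time"],s["eef_pos"],s["finger_gap"],s["ft_force"])
c=camera("top");np.savez("pics/t2.npz",**c)
c=camera("side");np.savez("pics/s2.npz",**c)
cv2.imwrite("pics/g2.png",cv2.resize(c["image"][110:280,130:310],None,fx=3,fy=3))
g=movel([514.5,186,35],max_speed=40,guard=3.5)
s=read_state(); print(g,s["time"],s["eef_pos"],s["finger_gap"],s["ft_force"])
E
```

```text
5.825 [514.41358991 184.96428064  84.90020354] 66.99266642352092 [-0.80533486 -0.13926005 -2.31793914]
True 6.7333 [513.73707151 185.68472829  52.12099049] 67.34868250387265 [ 0.4452853  -0.4495688  -1.63245643]
```

View pics/g2.png

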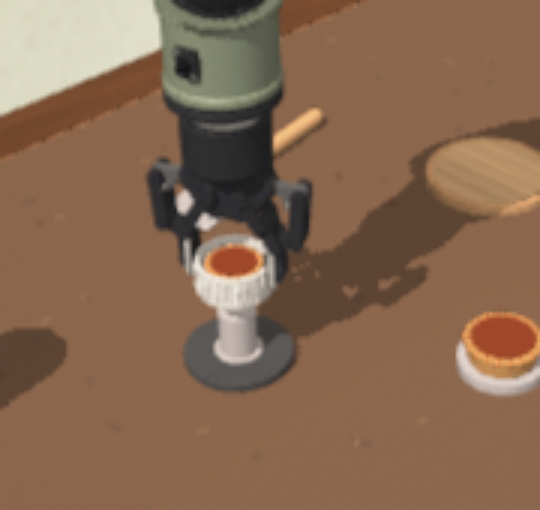

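The tin is upright above the post, at crop (235,270). Contact came at TCP 52, so the post top is about 52 mm, in line with the depth reading. Now I'll press through the nibs.

```bash
python3 - <<'E'
from workcell import *
import numpy as np,cv2
from h import *
def st(g):
    s=read_state(); print(g,round(s["time"],2),np.round(s["eef_pos"],1),round(s["finger_gap"],1),np.round(s["ft_force"],1))
for z in(48,44,40,36):
    g=movel([514.5,186,z],max_speed=40,guard=30); st(g)
    if g: break
else:
    g=movel([514.5,186,14],max_speed=50,guard=10); st(g)
c=camera("side");np.savez("pics/s3.npz",**c)
cv2.imwrite("pics/g3.png",cv2.resize(c["image"][110:280,130:310],None,fx=3,fy=3))
E
```

```text
False 7.01 [514.3 185.9  47.7] 66.8 [ 0.4 -0.3 -2.6]
False 7.26 [514.4 185.9  43.8] 67.3 [ 0.2 -0.5 -2.7]
False 7.51 [514.4 186.   39.8] 67.0 [ 1.1 -0.7 -1.1]
False 7.76 [514.4 185.9  35.8] 67.2 [-0.3 -0.2 -1.2]
True 8.23 [514.1 185.8  13.3] 67.3 [-2.6 -2.6 11. ]
```

View pics/g3.png

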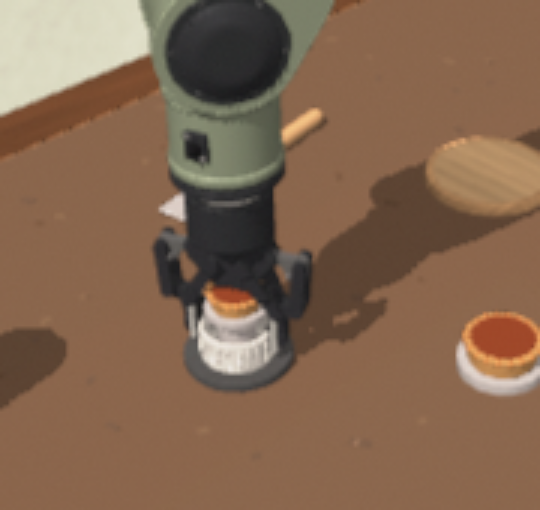

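The tart stands on the post, out of the ring, at crop (232,298), and the ring is on the foot at (237,345). I'll release, move clear and measure.

```bash
python3 - <<'E'
from workcell import *
import numpy as np,cv2
from h import *
open_gripper(); wait(0.3)
movel([514.5,186,140],max_speed=120)
movel([530,20,150],max_speed=250)
print(read_state()["time"])
for n in("top","side"):
    c=camera(n);np.savez(f"pics/{n}4.npz",**c)
    W=cloud(c); ok=(c["range_z"]>0)&(abs(W[...,0]-514)<70)&(abs(W[...,1]-186)<70)
    p=W[ok&(W[...,2]>45)&(W[...,2]<95)]
    for lo,hi in((6,14),(34,46),(56,64),(66,85)):
        q=W[ok&(W[...,2]>lo)&(W[...,2]<hi)]
        if len(q)<8: continue
        print(n,lo,len(q),"med z",round(np.median(q[:,2]),1),"mid",np.round((np.percentile(q,1,axis=0)+np.percentile(q,99,axis=0))/2,1),"ext",np.round(np.ptp(q,axis=0)))
    # tart by colour
    hsv=cv2.cvtColor(c["image"],cv2.COLOR_BGR2HSV)
    m=(ok&(W[...,2]>60)&(hsv[...,1]>130)).astype(np.uint8)
    v,u=np.nonzero(m); print(n,"tart px",u.mean(),v.mean(),on_plane(c,u.mean(),v.mean(),75))
b=np.load("pics/side4.npz")["image"][170:250,160:260]; a=np.load("pics/top4.npz")["image"][150:230,125:225]
cv2.imwrite("pics/g4.png",cv2.resize(np.hstack([a,b]),(800,320),interpolation=cv2.INTER_CUBIC))
E
```

```text
10.9417
top 6 424 med z 9.1 mid [515.6 188.9   9.8] ext [98. 93.  8.]
top 34 107 med z 38.6 mid [514.4 186.3  38.3] ext [65. 68.  8.]
top 56 83 med z 60.4 mid [514.8 183.5  60. ] ext [56. 49.  8.]
top 66 353 med z 76.8 mid [515.3 185.9  76.2] ext [48. 49. 10.]
top tart px 167.91147540983607 196.08852459016393 [515.09911288 186.16048711  75.        ]
side 6 310 med z 11.4 mid [511.2 185.9  10.2] ext [111. 117.   8.]
side 34 150 med z 39.8 mid [510.  187.3  39.9] ext [67. 65. 11.]
side 56 81 med z 61.7 mid [508.7 186.8  60.1] ext [54. 55.  8.]
side 66 235 med z 79.2 mid [512.7 186.5  74.9] ext [52. 50. 18.]
side tart px 207.86899563318778 207.23144104803492 [513.1639445  185.33030651  75.        ]
```

View pics/g4.png

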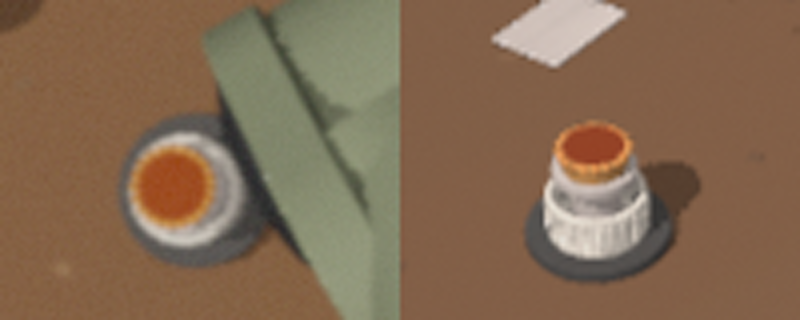

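Both views put the tart on the post at (514.5,186), upright, with its top at about 77.5 mm. That puts the disc at about 54–61 mm. The ring's rim is at 40 mm, flat on the foot. At a 57 mm gap the tips should sit about 4 mm behind the TCP, so I'll grip at TCP 50.

```bash
python3 - <<'E'
from workcell import *
import numpy as np,cv2
from h import *
def st(g):
    s=read_state(); print(g,round(s["time"],2),np.round(s["eef_pos"],1),round(s["finger_gap"],1),np.round(s["ft_force"],1),round(s["gripper_force"],1))
movel([514.5,186,140],max_speed=200)
st(movel([514.5,186,50],max_speed=80,guard=6))
clamp(); st("clamp")
movel([514.5,186,65],max_speed=20); st("lift")
c=camera("side");np.savez("pics/s5.npz",**c)
cv2.imwrite("pics/g5.png",cv2.resize(c["image"][130:260,150:290],None,fx=4,fy=4,interpolation=cv2.INTER_CUBIC))
E
```

```text
False 13.3 [514.8 186.1  50.4] 85.2 [-0.3  0.2 -0.7] 0.0
clamp 13.72 [514.8 186.   50.8] 54.1 [-2.6 -1.3 14.1] 60.2
lift 14.62 [514.4 186.   64.9] 54.0 [ 0.4  0.4 -0.9] 63.1
```

View pics/g5.png

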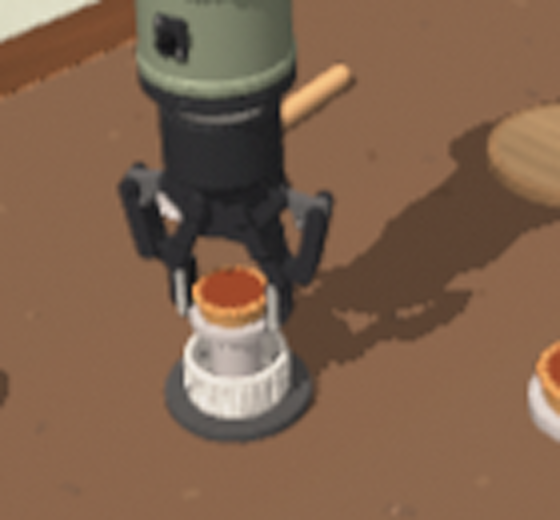

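The picture shows the base held at the disc edge at crop (230,310), level and clear of the post, with the ring left on the foot. Now I'll carry it to the board.

```bash
python3 - <<'E'
from workcell import *
import numpy as np,cv2
from h import *
def st(g):
    s=read_state(); print(g,round(s["time"],2),np.round(s["eef_pos"],1),round(s["finger_gap"],1),np.round(s["ft_force"],1),round(s["gripper_force"],1))
movel([514.5,186,110],max_speed=80)
movel([545,-197.5,110],max_speed=120); st("over")
movel([545,-197.5,20],max_speed=60)
st(movel([545,-197.5,5],max_speed=12,guard=4))
open_gripper(); wait(0.3); st("open")
movel([545,-197.5,130],max_speed=60)
movel([480,-20,200],max_speed=200); st("clear")
for n in("top","side"):
    c=camera(n);np.savez(f"pics/{n}6.npz",**c)
    W=cloud(c)
    for X,Y,bands in((545,-197.5,((8,16),(17,24),(30,45))),(514,186,((6,14),(34,46),(50,60)))):
        ok=(c["range_z"]>0)&(np.hypot(W[...,0]-X,W[...,1]-Y)<75)
        for lo,hi in bands:
            q=W[ok&(W[...,2]>lo)&(W[...,2]<hi)]
            if len(q)>8: print(n,lo,len(q),"mid",np.round((np.percentile(q,1,axis=0)+np.percentile(q,99,axis=0))/2,1),"medz",round(np.median(q[:,2]),1),"ext",np.round(np.ptp(q,axis=0)))
cv2.imwrite("pics/g6.png",cv2.resize(np.load("pics/side6.npz")["image"][110:270,80:350],None,fx=2.9,fy=2.9,interpolation=cv2.INTER_CUBIC))
E
```

```text
over 18.73 [ 545.  -197.2  110. ] 54.3 [ 0.4 -0.1 -2.2] 63.1
True 21.28 [ 545.  -197.5    8.6] 54.0 [-0.3  0.1  8.2] 65.7
open 22.01 [ 544.5 -197.4    8.1] 85.9 [-0.2 -0.3 -0.3] 0.0
clear 25.35 [480.1 -21.  199.6] 85.4 [-0.8 -0.1  0.4] 0.0
top 8 1200 mid [ 547.4 -208.6   11.6] medz 11.1 ext [137. 118.   8.]
top 17 38 mid [ 546.5 -196.1   19.6] medz 17.9 ext [54. 52.  5.]
top 30 310 mid [ 545.4 -196.1   34.5] medz 34.3 ext [48. 50.  9.]
top 6 712 mid [515.6 186.1   9.9] medz 9.6 ext [98. 98.  8.]
top 34 166 mid [514.4 186.5  39.5] medz 38.9 ext [65. 68. 11.]
top 50 154 mid [515.  186.   53.7] medz 53.8 ext [32. 34.  8.]
side 8 525 mid [ 542.5 -197.5   12.4] medz 14.0 ext [140. 140.   8.]
side 17 101 mid [ 536.9 -204.5   20.4] medz 19.2 ext [128. 110.   7.]
side 30 125 mid [ 543.5 -195.8   36.2] medz 37.2 ext [50. 55. 12.]
side 6 307 mid [511.  185.9  10.1] medz 11.4 ext [102. 125.   8.]
side 34 177 mid [512.8 186.3  39.5] medz 40.4 ext [69. 70. 11.]
side 50 104 mid [514.  185.3  55. ] medz 56.1 ext [35. 35. 10.]
```

View pics/g6.png

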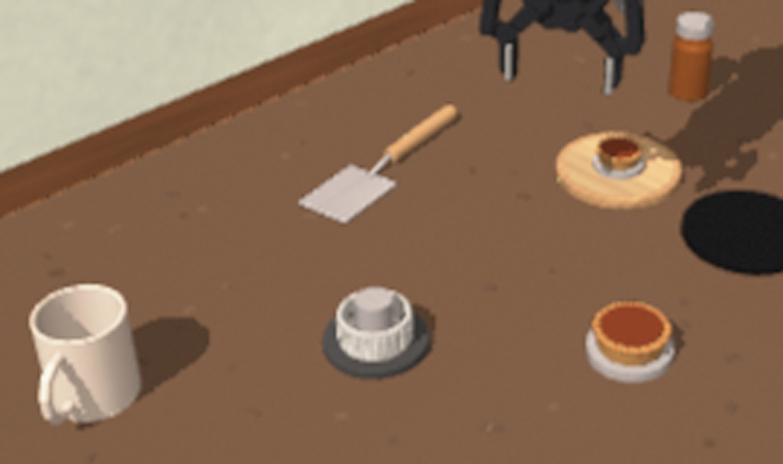

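The base sits flat and central on the board at crop (619,157), with the tart top at about 35 mm as it should be. The ring is flat around the post at (375,325), the bystanders look untouched and the arm is clear. I'll hand it in.

```bash
python3 -c "
from workcell import *
print(finish_job())"
```

```text
the job is handed in; nothing more can be done
None
```

The job is handed in (no verdict came back): by the last camera check the tart stands upright on its base at the middle of the wooden board, the ring lies flat around the post on the stand's foot, and the mug, spice jar and turner look untouched, after about 25 s of the 51 s allowed.

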